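# Gauge the gap of a sherd-bonding press

## Task

Of the three taper gauges hanging in their stands, take the one whose blade matches the slot of the sherd-bonding press (the widest that goes between its two guide pins), and slide it straight down between the two spring-backed plates until it drags snugly, both plates gripping it and each pushed back by between one and two millimetres; do not force the plates wide apart. Finish while still holding the gauge by its handle at that depth, upright in the slot; leave the other gauges in their stands and everything else where it is.

Things in the scene. Friction and masses are not known exactly. Their poses are not given: they have to be found in the camera images.
- gauge_m_grip (a point): Taper gauge that matches the press. Point: centre of its upright wooden handle, 18 x 18 x 44 mm high (x, y square to its faces, z up). Shoulder plate 22 to 28 mm below (24 mm along x, 39 along y), steel blade 28 to 108 mm below, 29 mm wide along y. 80 g. Hangs by the shoulder in its own fixed open wooden stand, 90 mm high; lifts straight out.
- gauge_m_tip (a point): Centre of the lower edge of the middle gauge's blade, 108 mm below the handle's centre, axes the same. Blade thickness along x: 2 mm here, growing evenly on both faces by 1 mm per 7 mm of length to 13.4 mm under the shoulder. The gauge is alike after a half turn about z. It starts with this tip 10 mm above the table.
- gauge_n_grip (a point): Taper gauge with the narrow blade. Point: centre of its upright wooden handle, 18 x 18 x 44 mm high (x, y square to its faces, z up). Shoulder plate 22 to 28 mm below, steel blade 28 to 108 mm below, 14 mm wide along y. Else like the middle gauge.
- gauge_w_grip (a point): Taper gauge with the wide blade. Point: centre of its upright wooden handle, 18 x 18 x 44 mm high (x, y square to its faces, z up). Shoulder plate 22 to 28 mm below, steel blade 28 to 108 mm below, 44 mm wide along y. Else like the middle gauge.
- slot (a point): Middle of the slot's mouth in the press, 105 mm above the table, level with the tops of plates and guide pins. x runs across the gap from plate A to plate B, y along the slot, z up. Two steel pins (8 mm, round tops) at the slot's ends leave 34 mm clear along y. 93 mm deep below. Grey blocks, 90 mm high, behind the plates 40 to 62 mm from here along x. All fixed on a 150 x 86 mm base.
- plate_a (a joint): How far plate A (on the slot's -x side) is pushed back from rest, m; 0 at rest, stop at 0.006. Spring: 1.2 N at rest plus 3 N per mm. The blade's whole drag (friction on both plates) is about 6 to 10 N when each is pushed back 1.5 mm.
- plate_b (a joint): How far plate B (on the slot's +x side) is pushed back from rest, m; the same as plate A.
- plate_a_lip (a point): Middle of plate A's gripping edge, on its face towards the gap, 101 mm above the table; axes like the slot's. The aluminium plates are 30 mm along y and 12 mm thick, tops rounded (4 mm radius); the gap between the two at rest is 4 to 6 mm, different each time, and nowhere narrower than at these edges.
- plate_b_lip (a point): Middle of plate B's gripping edge, on its face towards the gap, 101 mm above the table; axes like the slot's.
- sherd1: Bystander: dark pot sherd lying flat, about 60 x 50 x 7 mm; origin at the centre of its underside.
- sherd2: Bystander: dark pot sherd lying flat, about 65 x 50 x 7 mm; origin at the centre of its underside.
- sherd3: Bystander: dark pot sherd lying flat, about 55 x 45 x 7 mm; origin at the centre of its underside.
- spatula: Bystander: spatula 200 mm long lying along its x axis.
- brush: Bystander: brush 170 mm long lying along its x axis.
- bowl: Bystander: white bowl, 90 mm across, 40 mm high; origin at the centre of its underside.
- jar: Bystander: small jar, 52 mm across, 70 mm high; origin at the centre of its underside.
There are look-alikes about, which are no part of the job. What is shaped like the part that bears slot but turquoise or yellow is not meant.

How it is judged:
By the outcome, as a careful person would: the job done as asked, in the order asked, and still so for the second after the job is handed in, while the arm keeps its last pose, push and grip.
It also fails if it takes over 64 s, if anything falls off the work surface, if the arm or the gripper's body presses on something with over 40 N, if the wrist force passes 120 N, or if a joint passes its speed limit or range.

## Robot

A 6-joint arm with a two-finger parallel gripper is mounted at the origin on the work surface. World frame = base frame: x ahead of the robot, y to its left, z up, the work surface at z = 0. Lengths are in mm, angles in rad, forces in N, time in s.
With the tool pointing down it reaches from about 275 to 750 mm from the base axis. Payload 10.2 kg.
Tool frame: the origin (TCP) lies at the centre of the arm's flange, where the gripper is bolted on; the fingertips stand ctrl.tip_reach ahead of it and the grasp point (between the pads) lies 155 mm ahead of it (ctrl.tip_reach is the distance from the TCP to the fingertips, in mm); z points along the fingers, y is the direction in which the jaws open and shut (so a half turn about z gives the same grasp; the last joint's range is limited). The gripper opens to 85 mm and grips with 20 to 120 N. Pads are 22 mm wide; open, the fingers measure 114 mm over their backs; the gripper's body (76 mm by 85 mm) begins 54 mm behind the grasp point. The pads swing forward as they close: fully open they stand 13 mm farther back than shut.
Start: joints at [-1.438, 0.313, 1.498, -0, 1.331, -0.223], TCP at [182.866, -492.13, 404.694] pointing down, gripper open.
Joint ranges: [-2.94, 2.94], [-0.97, 2.17], [0.19, 2.56], [-1.23, 4.37], [0.02, 3.11], [-2.88, 2.88]. Speed limits (rad/s): [2.39, 2.39, 3.01, 3.14, 3.14, 3.14].

## Interface

Orientations are given as a unit quaternion [w, x, y, z].
In Python, from rig import ctrl, viewer gives the robot as it stands.
- The arm moves only by the tool drive_tool, never from a script. Its argument "rows" is a list that holds one entry, the list of rows, each a list of 6 numbers: the shift along the world's x, y, z normalised to -1 to 1, where 1 is 0.1 m, then the turn, a rotation vector about the world's x, y, z normalised to -1 to 1, where 1 is 90 degrees. A call has 1 to 10 rows; each row is the pose to reach, as a shift and turn from the pose measured when the call began; what a row does not reach only later rows make up. A row lasts 1/8 s, in which the tool goes at most 62.5 mm and 10.7 degrees, less where a joint would pass 70% of its speed; a pose out of reach is approached as far as the arm can. A call with a number of a shift or a turn outside -1 to 1 is refused whole. A call with a gripper value outside its range is refused whole. "fingers" is the opening, from -1 (shut) to 1 (fully open), set as the call begins (left out, the last holds). The fingers move at their own pace and stop on an object; "force" is the grip in N (left out, the last holds). Time passes only in rows, so rows that repeat a pose let the fingers close. It gives the time, the measured TCP pose, the force and the opening at its end, in the units of the state.
- ctrl.sense(): the state, without advancing time (a new reading comes with each control period).
- viewer.capture(name): name is "side" or "top"; returns the picture (384x512x3 uint8, red, green, blue); there is no depth.
- viewer.calibration(name): a dict with "mtx" (3x3 intrinsics, pixels), "extrinsics" (4x4, takes a point from camera to world coordinates). Camera axes: x right, y up, looking along -z (the intrinsics and any distortion apply to the point x, -y, -z); pixel columns grow to the right and rows downward; lengths in mm; the calibration is good to about 2 mm. A picture is of the moment at which its call begins. calibration takes no time and is no camera call.
- ctrl.finish_job(): hands the job in, once; it reports no verdict.
The state is a dict: "time_s": time; "joints": joint angles; "dq": joint speeds; "tau": joint torques, N m; "eef_pos": TCP position; "ee_rot": TCP orientation; "force": force on the tool from outside, world axes, zero at the start; "wrist_torque": the same for the moment, N m; "grip_width": opening from 0.0 (shut) to 1.0 (fully open).
Only numpy, scipy, OpenCV 4.12 (cv2) and the standard library are available. Lean on these libraries where they do the work, as an engineer would, in place of code of your own. Each camera call takes 0.05 s, during which the arm holds its last target.

## Working session

There is one attempt and no reset: what is moved stays moved. The work goes in short steps, Python scripts to look and compute and a tool call to move; the robot and the scene stay as the last step left them, time stands still between calls to the robot, and variables do not carry over. Pictures are saved under pics/ and viewed, and the job is handed in when it is done.

Besides the shell and the picture viewer there is one more tool, called after "Call:" in YAML: its name, and indented under it one key for each argument. drive_tool: Moves the arm, as the interface text tells. Scaled input: -1 to 1 covers 0.1 m each way for a shift and 90 degrees each way for a turn. Its arguments: {"type":"object","properties":{"rows":{"type":"array","items":{"type":"array","items":{"type":"array","items":{"type":"number"}}}},"fingers":{"type":"number"},"force":{"type":"number"}},"required":["rows"]}

```bash
mkdir -p pics; ls; python3 - <<'E'
from rig import ctrl, viewer
import cv2
print(ctrl.sense(), ctrl.tip_reach)
for n in ("side","top"):
    im=viewer.capture(n); cv2.imwrite(f"pics/{n}0.png",cv2.cvtColor(im,cv2.COLOR_RGB2BGR))
    c=viewer.calibration(n); print(n,c)
E
```

```text
pics
{'time_s': 0.0, 'joints': array([-1.43841294e+00,  3.13457950e-01,  1.49839892e+00,  1.17813990e-05,
        1.33095616e+00, -2.23403414e-01]), 'dq': array([ 0.00066727,  0.00026224, -0.00016016,  0.00098724, -0.00091624,
        0.0003716 ]), 'tau': array([-7.34818695e-05, -4.12261999e+01, -2.59743887e+01, -1.98751104e-04,
        4.14281458e-03,  6.35452309e-06]), 'eef_pos': array([ 182.85665738, -492.09996294,  404.14522801]), 'ee_rot': array([-6.09298874e-04,  9.84218718e-01,  1.76955201e-01,  3.34755175e-05]), 'force': array([-0.08207703,  0.83259222,  0.40017015]), 'wrist_torque': array([-0.04236314,  0.02854678, -0.07545563]), 'grip_width': 0.998185092823272} 173.4
side {'mtx': array([[409.4842389 ,   0.        , 252.17024487],
       [  0.        , 409.4842389 , 186.63940524],
       [  0.        ,   0.        ,   1.        ]]), 'extrinsics': array([[ 9.99132175e-01,  3.73472590e-02, -1.84412528e-02,
         4.39089989e+02],
       [-3.79067133e-02,  6.31823629e-01, -7.74184722e-01,
        -8.41549521e+02],
       [-1.72620581e-02,  7.74211912e-01,  6.32691028e-01,
         7.77102735e+02],
       [ 0.00000000e+00,  0.00000000e+00,  0.00000000e+00,
         1.00000000e+00]])}
top {'mtx': array([[408.62146751,   0.        , 250.44742298],
       [  0.        , 408.62146751, 196.26384862],
       [  0.        ,   0.        ,   1.        ]]), 'extrinsics': array([[ 2.77432685e-02,  9.91893441e-01, -1.24006906e-01,
         3.10015203e+02],
       [-9.99502275e-01,  2.93895142e-02,  1.14655417e-02,
        -2.05706105e+00],
       [ 1.50170983e-02,  1.23627094e-01,  9.92215112e-01,
         1.40581005e+03],
       [ 0.00000000e+00,  0.00000000e+00,  0.00000000e+00,
         1.00000000e+00]])}
```

View pics/side0.png

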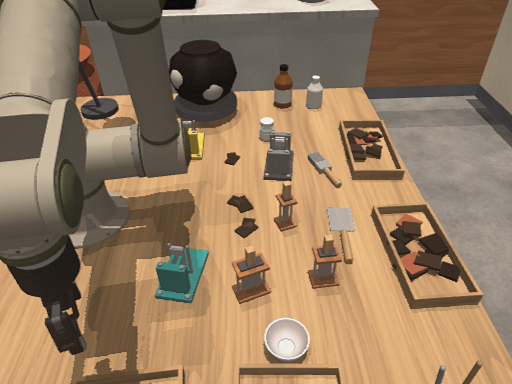

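View pics/top0.png

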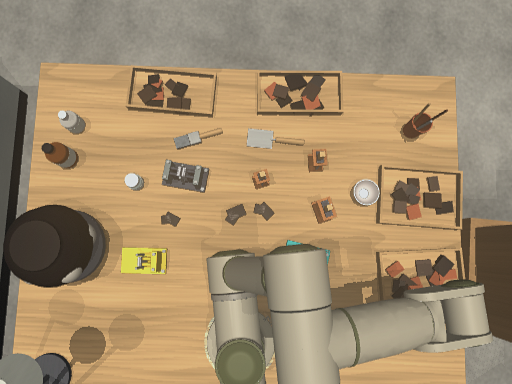

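The grey press is at top (185,176) and side (279,156). The three gauges are at top (261,179), (318,159), (323,209) and side (287,205), (325,262), (251,272). The next step is to zoom in.

```bash
python3 - <<'E'
import cv2, numpy as np
t=cv2.imread('pics/top0.png'); s=cv2.imread('pics/side0.png')
def cr(im,x,y,w,h,S): return cv2.resize(im[y:y+h,x:x+w],None,fx=S,fy=S,interpolation=cv2.INTER_CUBIC)
cv2.imwrite('pics/zt_press.png',cr(t,155,150,64,48,12))
cv2.imwrite('pics/zt_g.png',cr(t,240,140,104,78,7))
cv2.imwrite('pics/zs_press.png',cr(s,250,120,64,64,9))
cv2.imwrite('pics/zs_g.png',cr(s,225,170,130,135,4.4))
E
```

```text
(no output)
```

View pics/zt_press.png

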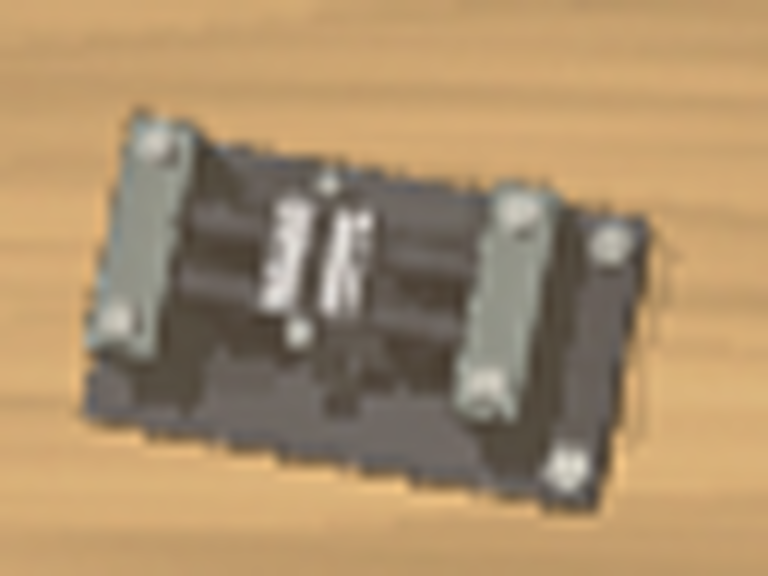

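View pics/zt_g.png

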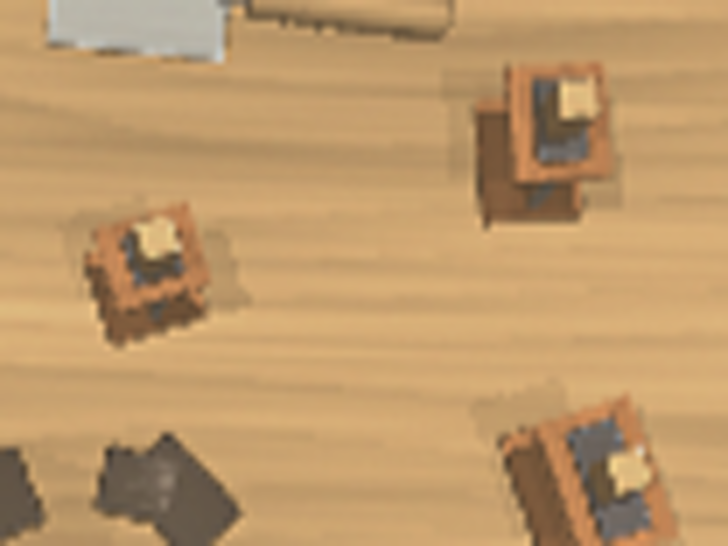

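View pics/zs_press.png

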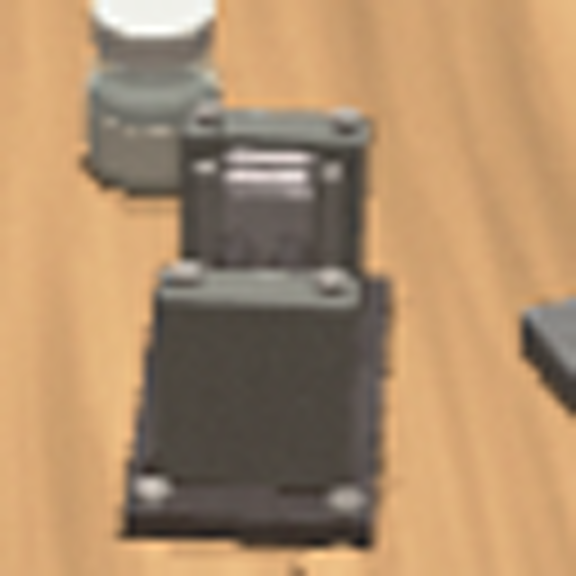

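View pics/zs_g.png

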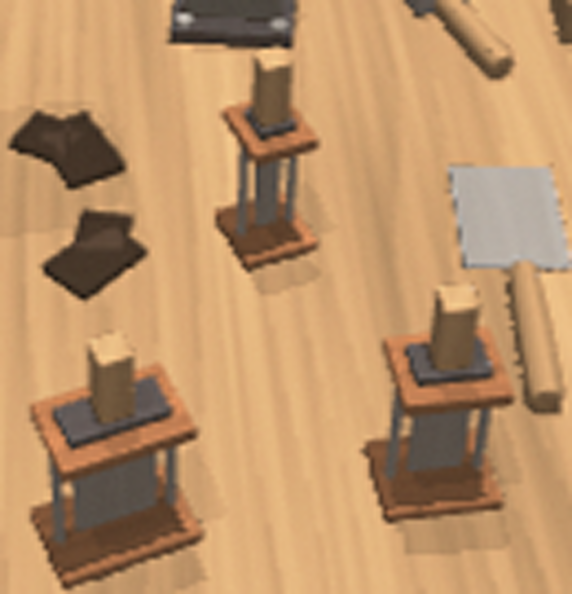

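The gauge matching the press is the middle-sized one, at top (318,159) and side (325,262): its shoulder is longer than the narrow one's and shorter than the wide one's. I'll measure it and the slot now.

```bash
cat > h.py <<'E'
import numpy as np, cv2
from rig import ctrl, viewer
def ray(n,uv):
    c=viewer.calibration(n); K=c["mtx"];E=c["extrinsics"]
    d=np.array([(uv[0]-K[0,2])/K[0,0],-(uv[1]-K[1,2])/K[1,1],-1.])
    return E[:3,3],E[:3,:3]@d
def onz(n,uv,z):
    o,d=ray(n,uv); return o+d*(z-o[2])/d[2]
def proj(n,p):
    c=viewer.calibration(n); K=c["mtx"];E=c["extrinsics"]
    q=E[:3,:3].T@(np.asarray(p,float)-E[:3,3]); q=q/-q[2]
    return np.array([K[0,2]+K[0,0]*q[0],K[1,2]-K[1,1]*q[1]])
def tri(a,b):
    A=[];B=[]
    for n,uv in (("top",a),("side",b)):
        o,d=ray(n,uv); d=d/np.linalg.norm(d); P=np.eye(3)-np.outer(d,d); A.append(P);B.append(P@o)
    x,*_=np.linalg.lstsq(np.vstack(A),np.hstack(B),rcond=None)
    return x,[np.linalg.norm(A[i]@x-B[i]) for i in (0,1)]
E
python3 - <<'E'
from h import *
np.set_printoptions(precision=2,suppress=True)
def z(x,y,S,ox,oy): return np.array([(x+.5)/S-.5+ox,(y+.5)/S-.5+oy])
# pins
pt=[z(329,184,12,155,150),z(298,331,12,155,150)]
ps=[z(205,166,9,250,120),z(331,170,9,250,120)]
P=[onz("top",p,105) for p in pt];print("pins top",P,np.linalg.norm(P[0]-P[1]))
Q=[onz("side",p,105) for p in ps];print("pins side",Q,np.linalg.norm(Q[0]-Q[1]))
print("tri",tri(pt[1],ps[0]),tri(pt[0],ps[1]))
# base bolts & block bolts
b=[(157,143),(118,318),(518,210),(488,388)]
B=[onz("top",z(*q,12,155,150),92) for q in b];print("blockbolts",B,np.mean(B,0))
d=(B[2]+B[3]-B[0]-B[1])/2;print("xaxis yaw",np.degrees(np.arctan2(d[1],d[0])),np.linalg.norm(d))
# plates: white strips corner
# handle
t=cv2.imread('pics/top0.png');hsv=cv2.cvtColor(t,cv2.COLOR_BGR2HSV)
print("handle top",onz("top",z(579,100,7,240,140),140),onz("side",z(457,295,4.4,225,170),140))
sh=[(535,78),(602,78),(588,163),(535,163)]
print("shoulder?",[onz("top",z(*q,7,240,140),96) for q in sh])
st=[(508,66),(604,63),(611,173),(517,184)]
S=[onz("top",z(*q,7,240,140),90) for q in st];print("stand top",S,np.mean(S,0))
e=(S[3]+S[2]-S[0]-S[1])/2;print("long axis",np.degrees(np.arctan2(e[1],e[0])),np.linalg.norm(e))
E
```

```text
pins top [array([568.2 , 206.97, 105.  ]), array([527.87, 213.32, 105.  ])] 40.82899946284776
pins side [array([528.54, 210.04, 105.  ]), array([570.53, 204.82, 105.  ])] 42.31849685773607
tri (array([528.57, 213.74, 102.58]), [np.float64(0.28862710891610494), np.float64(0.2886271089159826)]) (array([569.72, 207.3 , 103.18]), [np.float64(1.1399572897723287), np.float64(1.1399572897731145)])
blockbolts [array([580.68, 256.27,  92.  ]), array([532.14, 264.25,  92.  ]), array([565.17, 157.47,  92.  ]), array([515.98, 163.43,  92.  ])] [548.49 210.36  92.  ]
xaxis yaw -99.01305418437055 101.06362758187997
handle top [ 610.45 -240.69  140.  ] [ 613.58 -239.8   140.  ]
shoulder? [array([ 630.78, -228.23,   96.  ]), array([ 631.77, -259.74,   96.  ]), array([ 590.94, -253.38,   96.  ]), array([ 590.17, -228.55,   96.  ])]
stand top [array([ 637.64, -216.46,   90.  ]), array([ 640.51, -261.83,   90.  ]), array([ 587.78, -265.38,   90.  ]), array([ 581.16, -221.2 ,   90.  ])] [ 611.77 -241.22   90.  ]
long axis -175.65680565982345 54.758536047256754
```

```bash
python3 - <<'E'
import cv2, numpy as np
t=cv2.imread('pics/top0.png'); s=cv2.imread('pics/side0.png')
def cr(im,x,y,w,h,S): return cv2.resize(im[y:y+h,x:x+w],None,fx=S,fy=S,interpolation=cv2.INTER_NEAREST)
a=cr(t,300,144,36,34,11); b=cr(s,305,228,40,68,8)
o=np.zeros((max(a.shape[0],b.shape[0]),a.shape[1]+b.shape[1],3),np.uint8);o[:a.shape[0],:a.shape[1]]=a;o[:b.shape[0],a.shape[1]:]=b
cv2.imwrite('pics/zg.png',o); print(a.shape,b.shape)
E
```

```text
(374, 396, 3) (544, 320, 3)
```

View pics/zg.png

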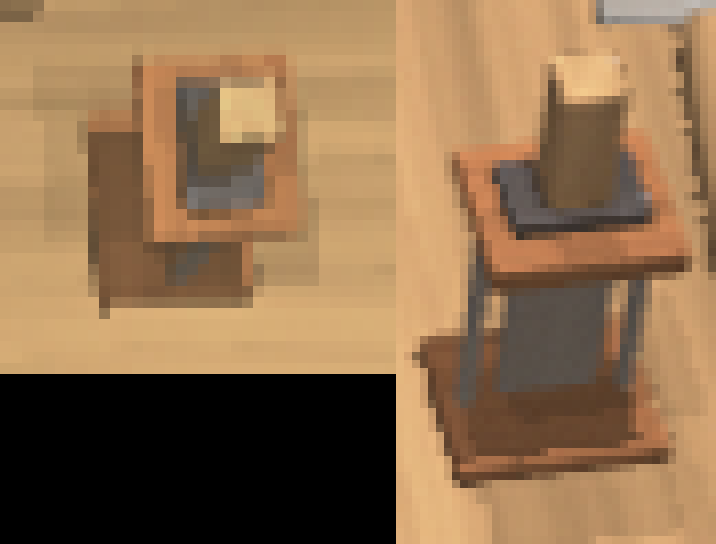

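The zoom shows the handle top at top px (322.1,153.8) and side px (328.5,236.9), with a grey shoulder inside an orange frame. I'll get the yaw from contours in both views.

```bash
python3 - <<'E'
from h import *
np.set_printoptions(precision=2,suppress=True)
print("handle tri",tri((322.14,153.8),(328.5,236.9)), onz("top",(322.14,153.8),140),onz("side",(328.5,236.9),140))
def zs(x,y): return ((x-396)/8-.5+305,y/8-.5+228)
def zt(x,y): return (x/11-.5+300,y/11-.5+144)
def yaw(a,b): d=b-a; return np.degrees(np.arctan2(d[1],d[0])),np.linalg.norm(d)
so=[zs(*p) for p in [(455,155),(492,275),(690,262)]]
W=[onz("side",p,90) for p in so]; print("stand side",W,yaw(W[0],W[1]),yaw(W[1],W[2]),(W[0]+W[2])/2)
so=[zs(*p) for p in [(494,168),(516,228),(652,212)]]
W=[onz("side",p,96) for p in so]; print("shoulder side",W,yaw(W[0],W[1]),yaw(W[1],W[2]),(W[0]+W[2])/2)
for k,im in (("top","pics/top0.png"),("side","pics/side0.png")):
    t=cv2.imread(im);h=cv2.cvtColor(t,cv2.COLOR_BGR2HSV)
    roi=(slice(144,178),slice(300,336)) if k=="top" else (slice(228,296),slice(305,345))
    print(k,h[roi][8 if k=="top" else 25][::3].tolist())
# top: bright orange mask -> region
t=cv2.imread("pics/top0.png");h=cv2.cvtColor(t,cv2.COLOR_BGR2HSV)
m=((h[...,0]<14)&(h[...,1]>110)&(h[...,2]>140)).astype(np.uint8)
mm=np.zeros_like(m);mm[144:178,300:336]=m[144:178,300:336]
cs,_=cv2.findContours(mm,cv2.RETR_EXTERNAL,cv2.CHAIN_APPROX_NONE)
c=max(cs,key=cv2.contourArea); w=np.array([onz("top",p[0],90)[:2] for p in c],np.float32)
print("minrect",cv2.minAreaRect(w))
# handle mask
hm=np.zeros_like(m); q=((h[...,2]>205)).astype(np.uint8); hm[149:159,317:328]=q[149:159,317:328]
ys,xs=np.nonzero(hm); print("handle c",xs.mean(),ys.mean(),len(xs))
# press base dark outline
cs=None
E
```

```text
handle tri (array([ 612.15, -240.4 ,  139.61]), [np.float64(1.4058050565504625), np.float64(1.4058050565502531)]) [ 610.62 -240.22  140.  ] [ 613.5 -240.5  140. ]
stand side [array([ 584.59, -221.75,   90.  ]), array([ 588.01, -265.34,   90.  ]), array([ 642.03, -263.64,   90.  ])] (np.float64(-85.51434292599322), np.float64(43.720920817821664)) (np.float64(1.801361872636651), np.float64(54.044967430715104)) [ 613.31 -242.7    90.  ]
shoulder side [array([ 593.32, -232.52,   96.  ]), array([ 595.8 , -254.38,   96.  ]), array([ 633.59, -250.68,   96.  ])] (np.float64(-83.5354146621615), np.float64(22.003435220038853)) (np.float64(5.6002047320810915), np.float64(37.970940239058166)) [ 613.46 -241.6    96.  ]
top [[17, 113, 189], [17, 114, 176], [17, 113, 178], [17, 114, 172], [14, 132, 155], [14, 142, 179], [15, 31, 98], [19, 110, 225], [17, 112, 219], [18, 111, 183], [17, 114, 185], [16, 114, 188]]
side [[16, 115, 218], [16, 115, 220], [15, 116, 215], [12, 149, 149], [12, 145, 181], [9, 33, 99], [14, 76, 74], [16, 122, 113], [15, 112, 93], [7, 36, 93], [8, 21, 98], [12, 146, 177], [15, 115, 186], [15, 117, 124]]
minrect ((602.9385375976562, -234.34832763671875), (66.0497817993164, 58.81241226196289), 7.082266330718994)
handle c 321.95652173913044 153.6086956521739 23
```

Cross-checked estimates:

| Item | Position (mm) | Yaw of its y axis |
|---|---|---|
| Gauge handle | (612, -240.5) | about +4.5° |
| Slot | (548.7, 210) | about -8.9° |

The sizes agree with what is given: 38-39 mm shoulder, 41-42 mm pin spacing. I'll move over the gauge with the jaws along its x.

Call:
drive_tool:
  rows:
    - [[0.5,0.3,0,0,0,-0.09],[1,0.6,0,0,0,-0.177],[1,0.6,0,0,0,-0.177]]
  fingers: 0.1
  force: 40

```text
time_s: 0.48
eef_pos: [285.2, -430.2, 404.1]
ee_rot: [-0.001, 0.999, 0.04, 0.0]
force: [-0.5, -1.3, 0.1]
grip_width: 0.551
```

Call:
drive_tool:
  rows:
    - [[0.5,0.3,0,0,0,0],[1,0.6,0,0,0,0],[1,0.6,0,0,0,0]]

```text
time_s: 0.85
eef_pos: [387.0, -368.9, 403.7]
ee_rot: [-0.001, 0.999, 0.043, 0.0]
force: [-0.9, -0.7, 0.6]
grip_width: 0.549
```

Call:
drive_tool:
  rows:
    - [[0.5,0.3,0,0,0,0],[1,0.6,0,0,0,0],[1,0.6,0,0,0,0]]

```text
time_s: 1.23
eef_pos: [488.3, -308.1, 403.0]
ee_rot: [-0.002, 0.999, 0.045, -0.0]
force: [0.2, -0.3, -0.8]
grip_width: 0.554
```

Call:
drive_tool:
  rows:
    - [[0.5,0.3,0,0,0,0],[1,0.6,0,0,0,0],[1,0.6,0,0,0,0]]

```text
time_s: 1.6
eef_pos: [589.4, -248.0, 402.0]
ee_rot: [-0.002, 0.999, 0.046, -0.001]
force: [-1.0, -0.5, 0.0]
grip_width: 0.548
```

Call:
drive_tool:
  rows:
    - [[0.23,0.075,-0.3,0,0,-0.009],[0.23,0.075,-0.6,0,0,-0.009],[0.23,0.075,-0.6,0,0,-0.009],[0.23,0.075,-0.6,0,0,-0.009]]

```text
time_s: 2.1
eef_pos: [611.6, -241.9, 343.7]
ee_rot: [-0.001, 0.999, 0.038, 0.0]
force: [0.3, -0.0, 0.3]
grip_width: 0.548
```

```bash
python3 - <<'E'
from h import *
im=cv2.cvtColor(viewer.capture("side"),cv2.COLOR_RGB2BGR); t=cv2.cvtColor(viewer.capture("top"),cv2.COLOR_RGB2BGR)
cv2.imwrite('pics/side1.png',im);cv2.imwrite('pics/top1.png',t)
a=cv2.resize(im[150:310,260:400],None,fx=3.6,fy=3.6,interpolation=cv2.INTER_CUBIC)
cv2.imwrite('pics/z1.png',a)
s=ctrl.sense();print(s["eef_pos"],s["force"])
E
```

```text
[ 611.93282459 -241.29043138  343.84716419] [-0.60276802  0.23606469  0.55921169]
```

View pics/z1.png

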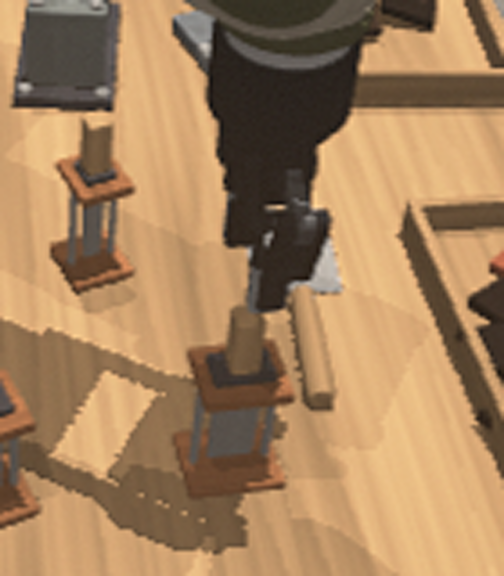

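View pics/top1.png

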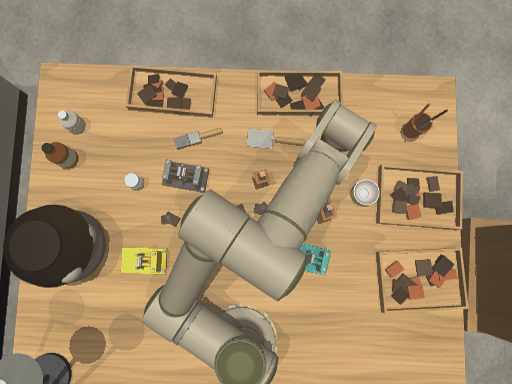

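```bash
python3 - <<'E'
from h import *
for p in [(612,-241,344-173),(612,-241-32,344-165),(612,-241+23,344-165),(612,-240.5,140),(612,-240.5,118)]:
    q=proj("side",p); print(p,q,(q-[260,150])*3.6)
E
```

```text
(612, -241, 171) [329.32481934 226.71885136] [249.56934962 276.18786491]
(612, -273, 179) [332.66166366 235.16246142] [261.58198916 306.58486111]
(612, -218, 179) [327.70871494 216.30909677] [243.75137379 238.71274837]
(612, -240.5, 140) [327.79686426 236.92636854] [244.06871135 312.93492674]
(612, -240.5, 118) [326.78372632 244.01220426] [240.42141473 338.44393535]
```

```bash
python3 - <<'E'
import cv2
im=cv2.imread('pics/side1.png')
cv2.imwrite('pics/z1b.png',cv2.resize(im[195:275,305:365],None,fx=8,fy=7.4,interpolation=cv2.INTER_NEAREST))
E
```

```text
(no output)
```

View pics/z1b.png

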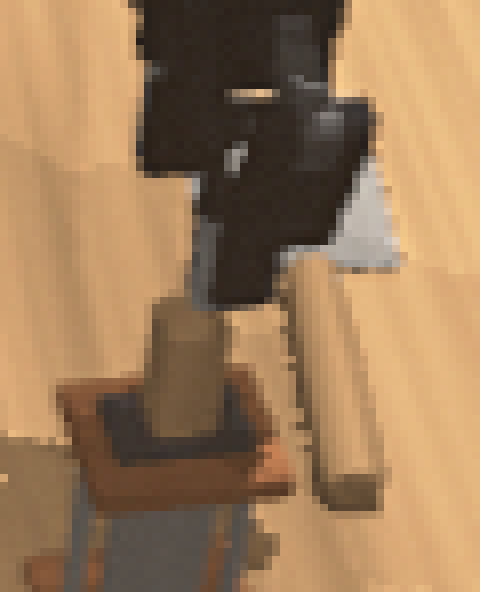

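The near fingertip shows at side px (334,236), against (332.7,235) predicted. The jaws straddle the handle at (328,237), so it is safe to descend.

Call:
drive_tool:
  rows:
    - [[-0.01,0.005,-0.2,0,0,0],[-0.01,0.005,-0.4,0,0,0],[-0.01,0.005,-0.55,0,0,0],[-0.01,0.005,-0.68,0,0,0],[-0.01,0.005,-0.68,0,0,0],[-0.01,0.005,-0.68,0,0,0]]

```text
time_s: 2.95
eef_pos: [611.1, -240.9, 276.6]
ee_rot: [-0.001, 0.999, 0.038, 0.001]
force: [0.2, -0.2, 0.7]
grip_width: 0.55
```

Call:
drive_tool:
  rows:
    - [[0,0,0,0,0,0],[0,0,0,0,0,0],[0,0,0,0,0,0],[0,0,0,0,0,0],[0,0,0,0,0,0],[0,0,0,0,0,0]]
  fingers: -1
  force: 50

```text
time_s: 3.7
eef_pos: [611.2, -241.0, 277.4]
ee_rot: [-0.0, 0.999, 0.038, 0.002]
force: [-1.2, -0.5, 5.5]
grip_width: 0.206
```

```bash
python3 - <<'E'
from h import *
im=cv2.cvtColor(viewer.capture("side"),cv2.COLOR_RGB2BGR)
cv2.imwrite('pics/side2.png',im)
cv2.imwrite('pics/z2.png',cv2.resize(im[210:310,270:380],None,fx=5.5,fy=5.5,interpolation=cv2.INTER_CUBIC))
s=ctrl.sense();print(s["eef_pos"],s["ee_rot"],s["force"],s["wrist_torque"],s["grip_width"])
E
```

```text
[ 611.19011721 -240.91557448  277.36750141] [-2.88331100e-04  9.99259397e-01  3.84425513e-02  1.65657262e-03] [-0.39695399  0.26177398  5.54198422] [0.07020507 0.08995147 0.04691449] 0.2035244863855083
```

View pics/z2.png

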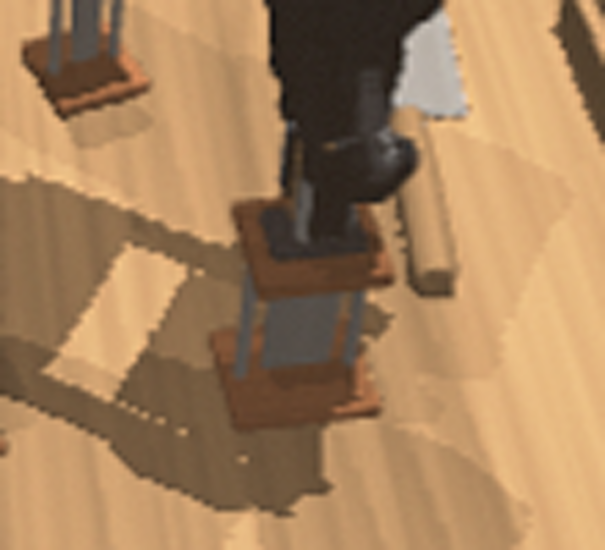

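Opening 0.204 × 85 = 17.3 mm, so the handle is held. I'll lift it straight up.

Call:
drive_tool:
  rows:
    - [[0,0,0.1,0,0,0],[0,0,0.25,0,0,0],[0,0,0.4,0,0,0],[0,0,0.6,0,0,0],[0,0,0.8,0,0,0],[0,0,1,0,0,0],[0,0,1,0,0,0],[0,0,1,0,0,0]]

```text
time_s: 4.75
eef_pos: [611.1, -240.9, 376.7]
ee_rot: [-0.001, 0.999, 0.038, 0.001]
force: [0.3, 1.4, -1.6]
grip_width: 0.202
```

Call:
drive_tool:
  rows:
    - [[0,0,0.2,0,0,0],[0,0,0.4,0,0,0],[0,0,0.4,0,0,0],[0,0,0.4,0,0,0]]

```text
time_s: 5.25
eef_pos: [611.1, -240.9, 415.1]
ee_rot: [-0.001, 0.999, 0.038, 0.0]
force: [0.1, -0.6, -1.1]
grip_width: 0.208
```

```bash
python3 - <<'E'
from h import *
im=cv2.cvtColor(viewer.capture("side"),cv2.COLOR_RGB2BGR)
cv2.imwrite('pics/side3.png',im)
cv2.imwrite('pics/z3.png',cv2.resize(im[150:310,250:400],None,fx=3.7,fy=3.7,interpolation=cv2.INTER_CUBIC))
s=ctrl.sense();print(s["eef_pos"],s["ee_rot"],s["force"],s["wrist_torque"],s["grip_width"],s["joints"])
E
```

```text
[ 611.11352397 -240.86588987  415.04302224] [-1.30599127e-03  9.99259946e-01  3.84426806e-02  1.24606829e-04] [-0.62393883 -0.58224523 -0.65628303] [-0.03320441  0.01198285 -0.01283751] 0.20456836876597315 [-0.55372945  0.61223989  1.02051183  0.00231059  1.51009225  0.94002088]
```

View pics/z3.png

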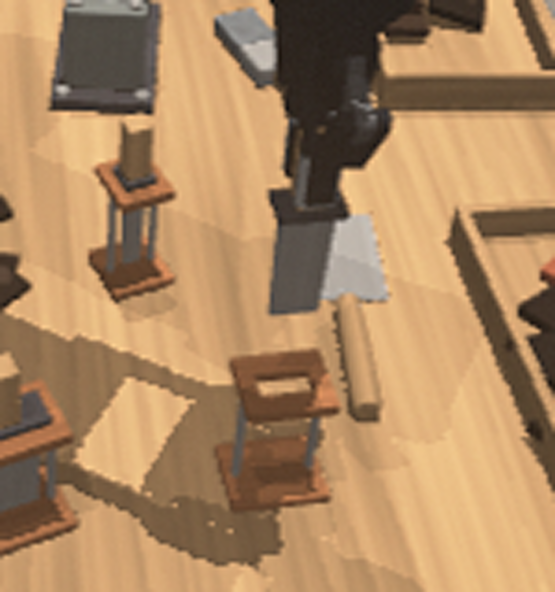

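The blade came out clean and hangs straight. I'll carry it to the press at a raised height so it passes over the narrow gauge.

Call:
drive_tool:
  rows:
    - [[0,0,0.3,0,0,0],[-0.05,0.4,0.4,0,0,-0.04],[-0.1,0.8,0.4,0,0,-0.08],[-0.14,1,0.4,0,0,-0.1],[-0.14,1,0.4,0,0,-0.1]]

```text
time_s: 5.92
eef_pos: [597.1, -139.8, 454.6]
ee_rot: [-0.001, 0.999, -0.039, -0.0]
force: [0.1, -1.0, -0.5]
grip_width: 0.204
```

Call:
drive_tool:
  rows:
    - [[-0.07,0.5,0,0,0,-0.02],[-0.14,1,0,0,0,-0.048],[-0.14,1,0,0,0,-0.048]]

```text
time_s: 6.3
eef_pos: [583.0, -38.1, 454.3]
ee_rot: [-0.002, 0.997, -0.075, -0.0]
force: [1.3, -0.8, -0.9]
grip_width: 0.207
```

Call:
drive_tool:
  rows:
    - [[-0.07,0.5,0,0,0,0],[-0.14,1,0,0,0,0],[-0.14,1,0,0,0,0]]

```text
time_s: 6.68
eef_pos: [569.1, 63.2, 454.0]
ee_rot: [-0.002, 0.997, -0.074, -0.001]
force: [-0.0, -0.8, -0.8]
grip_width: 0.203
```

Call:
drive_tool:
  rows:
    - [[-0.07,0.5,0,0,0,0],[-0.14,1,0,0,0,0],[-0.14,1,0,0,0,0],[-0.14,1,0,0,0,0]]

```text
time_s: 7.18
eef_pos: [555.9, 161.6, 453.5]
ee_rot: [-0.001, 0.997, -0.074, -0.001]
force: [0.2, 0.3, -0.5]
grip_width: 0.204
```

Call:
drive_tool:
  rows:
    - [[-0.04,0.25,0,0,0,-0.004],[-0.077,0.486,-0.2,0,0,-0.004],[-0.077,0.486,-0.4,0,0,-0.004],[-0.077,0.486,-0.4,0,0,-0.004],[-0.077,0.486,-0.4,0,0,-0.004]]

```text
time_s: 7.8
eef_pos: [548.8, 209.1, 414.4]
ee_rot: [-0.001, 0.997, -0.078, -0.0]
force: [0.4, -0.5, -0.7]
grip_width: 0.205
```

```bash
python3 - <<'E'
from h import *
im=cv2.cvtColor(viewer.capture("side"),cv2.COLOR_RGB2BGR);t=cv2.cvtColor(viewer.capture("top"),cv2.COLOR_RGB2BGR)
cv2.imwrite('pics/side4.png',im);cv2.imwrite('pics/top4.png',t)
cv2.imwrite('pics/z4.png',cv2.resize(im[90:190,235:330],None,fx=6,fy=6,interpolation=cv2.INTER_NEAREST))
s=ctrl.sense();print(s["eef_pos"],s["ee_rot"],s["force"],s["wrist_torque"],s["grip_width"],s["joints"])
E
```

```text
[548.52557064 209.51650211 414.51343444] [-1.47750308e-03  9.96967203e-01 -7.78088219e-02 -3.05070160e-05] [-0.72828841 -0.2542276  -0.96282538] [ 0.00286731  0.0158826  -0.02254545] 0.20215105168928468 [0.1650664  0.44522287 1.2834244  0.0029195  1.41229438 1.89117812]
```

View pics/z4.png

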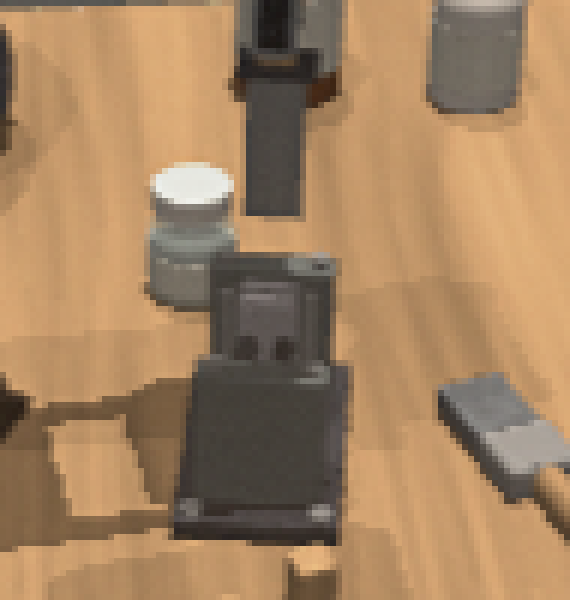

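View pics/top4.png

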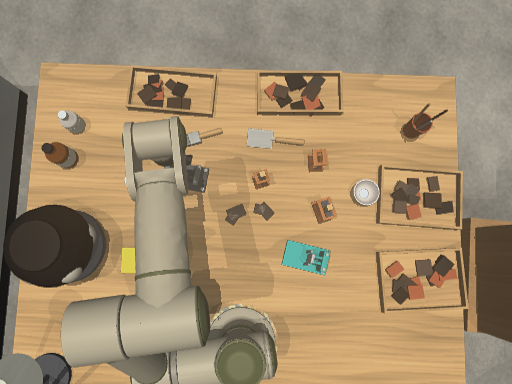

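The side view shows the blade tip edge centred at px (280.3,125.4) above the slot mouth, and the arm hides the press in the top view. I'll compare tip and slot in the same side camera so the bias cancels.

```bash
python3 - <<'E'
from h import *
np.set_printoptions(precision=2,suppress=True)
def z(x,y): return np.array([235+x/6-.5,90+y/6-.5])
l,r=z(246,216),z(304,215)
L,R=[onz("side",p,147.1) for p in (l,r)]
print("tip",L,R,(L+R)/2,np.degrees(np.arctan2(*(R-L)[1::-1])))
print("expected tip px",proj("side",(548.5,209.5,147.1)),(l+r)/2)
im=cv2.imread('pics/side0.png'); cv2.imwrite('pics/z0p.png',cv2.resize(im[128:152,265:295],None,fx=24,fy=24,interpolation=cv2.INTER_NEAREST))
im=cv2.imread('pics/top0.png'); cv2.imwrite('pics/z0t.png',cv2.resize(im[160:184,170:200],None,fx=24,fy=24,interpolation=cv2.INTER_NEAREST))
E
```

```text
tip [537.52 211.98 147.1 ] [566.2  211.02 147.1 ] [551.86 211.5  147.1 ] -1.9236001945158696
expected tip px [279.26 125.8 ] [280.33 125.42]
```

View pics/z0p.png

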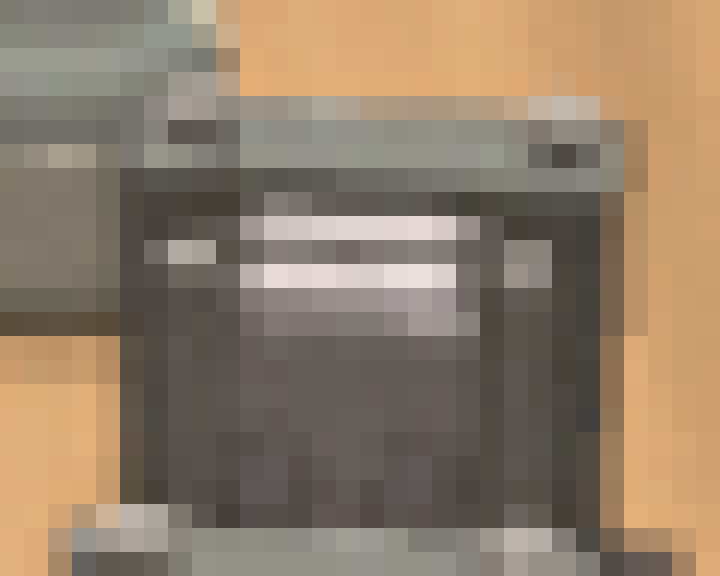

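View pics/z0t.png

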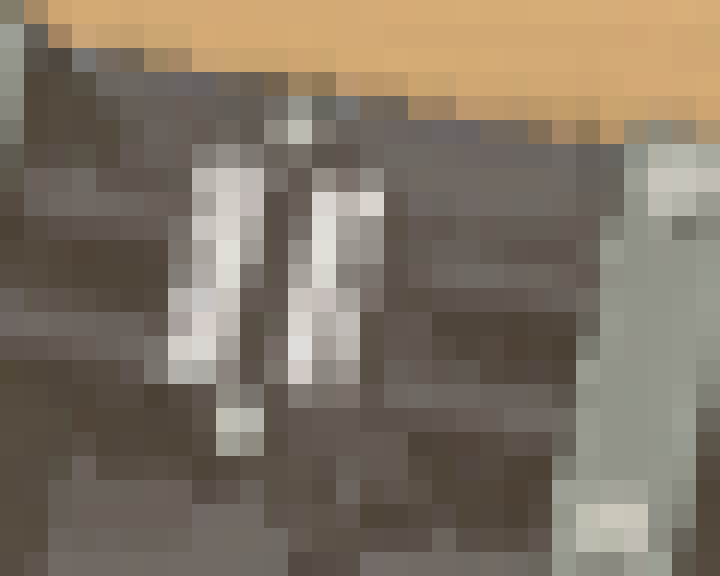

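Call:
drive_tool:
  rows:
    - [[-0.01,-0.01,-0.15,0,0,0],[-0.012,-0.01,-0.3,0,0,0],[-0.012,-0.01,-0.35,0,0,0],[-0.012,-0.01,-0.35,0,0,0],[-0.012,-0.01,-0.35,0,0,0]]

```text
time_s: 8.52
eef_pos: [547.4, 208.6, 379.9]
ee_rot: [-0.002, 0.997, -0.078, 0.0]
force: [-0.4, -0.5, -1.1]
grip_width: 0.204
```

```bash
python3 - <<'E'
from h import *
np.set_printoptions(precision=2,suppress=True)
s=ctrl.sense();p=s["eef_pos"];print(p,s["force"],s["ee_rot"])
im=cv2.cvtColor(viewer.capture("side"),cv2.COLOR_RGB2BGR)
cv2.imwrite('pics/side5.png',im)
cv2.imwrite('pics/z5.png',cv2.resize(im[115:155,255:303],None,fx=14,fy=14,interpolation=cv2.INTER_NEAREST))
print("exp tip",proj("side",(p[0],p[1],p[2]-267.4)))
E
```

```text
[547.38 208.59 379.9 ] [-0.41 -0.5  -1.06] [-0.    1.   -0.08  0.  ]
exp tip [278.64 135.93]
```

View pics/z5.png

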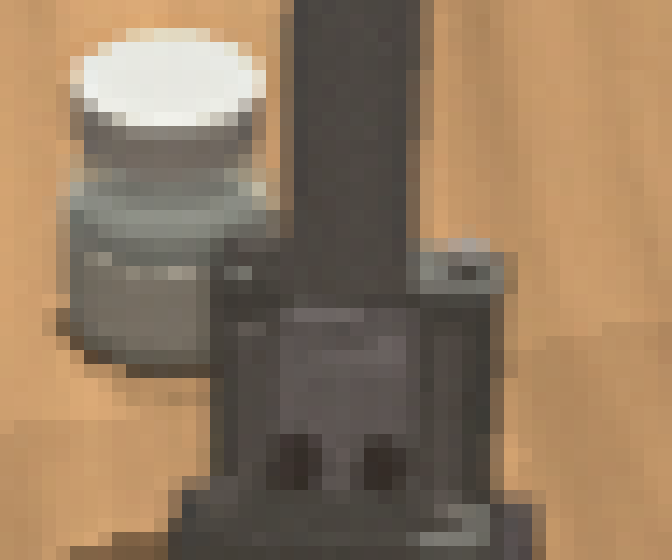

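```bash
python3 - <<'E'
from h import *
np.set_printoptions(precision=2,suppress=True)
for y in (205,207,209,211):
    print(y,"dome",proj("side",(547.4,y-1.7,104.6)),"near/far plate flat top",proj("side",(547.4,y-8.5,105)),proj("side",(547.4,y+8.5,105)), "slot pins top cam",proj("top",(547.4,y,105)))
s=cv2.imread('pics/side5.png'); print(s[125:146,[277,279,281,283]].mean(2).astype(int).tolist())
s=cv2.imread('pics/side0.png'); print(s[130:146,[277,279,281,283]].mean(2).astype(int).tolist())
E
```

```text
205 dome [278.74 139.1 ] near/far plate flat top [278.94 140.21] [278.45 137.17] slot pins top cam [182.26 171.23]
207 dome [278.68 138.74] near/far plate flat top [278.88 139.85] [278.39 136.81] slot pins top cam [181.64 171.21]
209 dome [278.62 138.38] near/far plate flat top [278.82 139.49] [278.33 136.46] slot pins top cam [181.02 171.19]
211 dome [278.56 138.03] near/far plate flat top [278.76 139.13] [278.27 136.11] slot pins top cam [180.39 171.17]
[[70, 72, 70, 68], [69, 71, 73, 67], [70, 72, 71, 67], [70, 70, 72, 69], [68, 72, 72, 67], [69, 71, 71, 68], [71, 72, 72, 67], [71, 71, 70, 68], [70, 72, 71, 68], [69, 71, 73, 71], [69, 72, 73, 70], [74, 70, 64, 64], [103, 104, 81, 81], [84, 77, 84, 83], [84, 81, 88, 95], [90, 95, 97, 97], [89, 90, 90, 90], [84, 88, 84, 85], [86, 87, 85, 84], [86, 89, 85, 84], [89, 88, 86, 86]]
[[172, 171, 168, 172], [172, 173, 172, 170], [151, 159, 152, 150], [140, 143, 139, 142], [144, 146, 145, 145], [87, 102, 107, 116], [114, 88, 88, 76], [202, 215, 217, 204], [125, 108, 123, 124], [217, 213, 223, 210], [136, 146, 156, 153], [118, 122, 132, 152], [95, 96, 96, 101], [94, 94, 91, 92], [92, 94, 92, 93], [93, 94, 92, 94]]
```

The side view resolves x well: the blade is at column 279.7 and the plates at 279.3. It resolves y poorly, at about 5.6 mm per px. For y I use the top view, corrected by the bias seen at the grasp, which gives y≈209.3. Next I'll go down in small steps and watch the force.

Call:
drive_tool:
  rows:
    - [[0.001,0.007,0,0,0,0],[0.001,0.007,-0.04,0,0,0],[0.001,0.007,-0.08,0,0,0],[0.001,0.007,-0.08,0,0,0],[0.001,0.007,-0.08,0,0,0]]

```text
time_s: 9.2
eef_pos: [547.5, 209.3, 372.0]
ee_rot: [-0.002, 0.997, -0.078, 0.0]
force: [0.1, -0.4, -1.5]
grip_width: 0.2
```

Call:
drive_tool:
  rows:
    - [[0,0,-0.02,0,0,0],[0,0,-0.04,0,0,0],[0,0,-0.04,0,0,0],[0,0,-0.04,0,0,0]]

```text
time_s: 9.7
eef_pos: [547.5, 209.3, 368.0]
ee_rot: [-0.002, 0.997, -0.078, 0.0]
force: [0.6, -0.7, -0.3]
grip_width: 0.202
```

The tip is at 100.6 mm, past the lip level, with no force. Carrying on.

Call:
drive_tool:
  rows:
    - [[0,0,-0.02,0,0,0],[0,0,-0.04,0,0,0],[0,0,-0.04,0,0,0],[0,0,-0.04,0,0,0]]

```text
time_s: 10.2
eef_pos: [547.5, 209.3, 364.0]
ee_rot: [-0.002, 0.997, -0.078, 0.0]
force: [0.1, -0.1, -1.4]
grip_width: 0.204
```

Call:
drive_tool:
  rows:
    - [[0,0,-0.02,0,0,0],[0,0,-0.04,0,0,0],[0,0,-0.04,0,0,0],[0,0,-0.04,0,0,0]]

```text
time_s: 10.7
eef_pos: [547.5, 209.3, 360.0]
ee_rot: [-0.002, 0.997, -0.078, 0.0]
force: [-0.1, -0.8, -1.3]
grip_width: 0.202
```

Call:
drive_tool:
  rows:
    - [[0,0,-0.02,0,0,0],[0,0,-0.04,0,0,0],[0,0,-0.04,0,0,0],[0,0,-0.04,0,0,0]]

```text
time_s: 11.2
eef_pos: [547.5, 209.3, 356.1]
ee_rot: [-0.002, 0.997, -0.078, 0.001]
force: [0.8, 0.4, -1.1]
grip_width: 0.206
```

Call:
drive_tool:
  rows:
    - [[0,0,-0.02,0,0,0],[0,0,-0.03,0,0,0],[0,0,-0.03,0,0,0],[0,0,-0.03,0,0,0]]

```text
time_s: 11.7
eef_pos: [547.5, 209.3, 353.1]
ee_rot: [-0.002, 0.997, -0.078, 0.001]
force: [0.9, -0.3, -0.2]
grip_width: 0.202
```

```bash
python3 - <<'E'
from h import *
im=cv2.cvtColor(viewer.capture("side"),cv2.COLOR_RGB2BGR)
cv2.imwrite('pics/side6.png',im)
cv2.imwrite('pics/z6.png',cv2.resize(im[105:155,250:310],None,fx=11,fy=11,interpolation=cv2.INTER_NEAREST))
for i in range(5):
    s=ctrl.sense();print(s["eef_pos"],s["force"],s["wrist_torque"]); viewer.capture("side")
E
```

```text
[547.55989    209.2534654  353.12059565] [ 0.60206399  0.08949135 -0.85268542] [-0.03559919 -0.02614437  0.0017695 ]
[547.54801262 209.26289969 353.14389704] [ 0.63176728  0.00838918 -0.46676786] [-0.02707894 -0.01495702  0.06561715]
[547.55628288 209.26393433 353.11526245] [ 0.41869478  0.24532712 -1.30005696] [ 0.00094848  0.02025469 -0.01276232]
[547.53527688 209.26900375 353.1325987 ] [-0.38696235  0.51663068 -1.88104767] [-0.00895659  0.01858274 -0.06795408]
[547.54531222 209.26319962 353.12092292] [ 0.40953963  0.21424001 -0.60659905] [0.04182717 0.02883706 0.0159884 ]
```

View pics/z6.png

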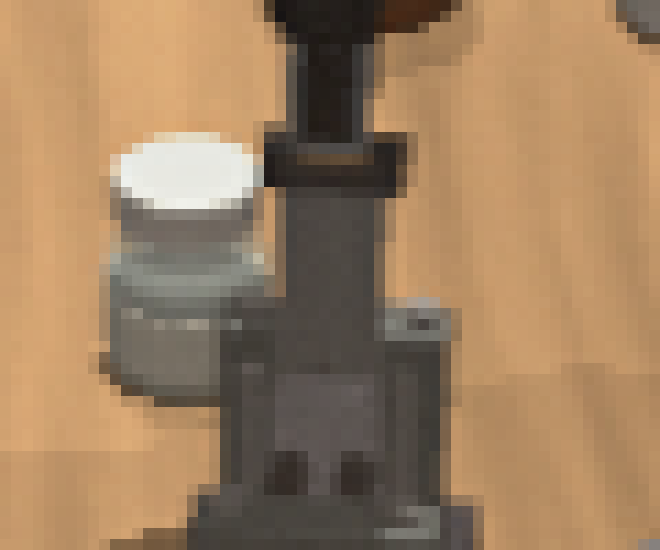

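The near plate now hides the blade's lower end, cut at about row 138.8, so the blade is in the slot between the pins. Deeper, watching lateral force and drag.

Call:
drive_tool:
  rows:
    - [[0,0,-0.02,0,0,0],[0,0,-0.04,0,0,0],[0,0,-0.04,0,0,0],[0,0,-0.04,0,0,0]]

```text
time_s: 12.5
eef_pos: [547.5, 209.3, 348.9]
ee_rot: [-0.002, 0.997, -0.078, 0.0]
force: [0.7, 0.1, -1.7]
grip_width: 0.21
```

Call:
drive_tool:
  rows:
    - [[0,0,-0.02,0,0,0],[0,0,-0.04,0,0,0],[0,0,-0.04,0,0,0],[0,0,-0.04,0,0,0]]

```text
time_s: 13.0
eef_pos: [547.5, 209.3, 344.8]
ee_rot: [-0.002, 0.997, -0.078, 0.0]
force: [0.2, -0.1, -2.3]
grip_width: 0.202
```

```bash
cat > f.py <<'E'
from h import *
np.set_printoptions(precision=2,suppress=True)
F=[];T=[];P=[]
for i in range(12):
    s=ctrl.sense();F.append(s["force"]);T.append(s["wrist_torque"]);P.append(s["eef_pos"]); viewer.capture("side")
print(s["time_s"],"F",np.mean(F,0),np.std(F,0),"T",np.mean(T,0),"P",np.mean(P,0),"rot",s["ee_rot"])
a=np.radians(-98.9);d=np.array([np.cos(a),np.sin(a)])
print("slot x force",np.mean(F,0)[:2]@d)
E
python3 f.py
```

```text
13.55 F [ 0.91  0.44 -2.21] [0.51 0.56 0.65] T [ 0.09 -0.24  0.03] P [547.55 209.27 344.82] rot [-0.    1.   -0.08  0.  ]
slot x force -0.571123405522415
```

Call:
drive_tool:
  rows:
    - [[0,0,-0.02,0,0,0],[0,0,-0.04,0,0,0],[0,0,-0.04,0,0,0],[0,0,-0.04,0,0,0]]

```text
time_s: 14.1
eef_pos: [547.6, 209.3, 340.8]
ee_rot: [-0.002, 0.997, -0.078, 0.0]
force: [0.6, 1.0, 0.3]
grip_width: 0.206
```

```bash
python3 f.py
```

```text
14.65 F [ 0.95  0.19 -0.12] [0.46 0.32 0.61] T [ 0.08 -0.19  0.03] P [547.54 209.28 340.86] rot [-0.    1.   -0.08  0.  ]
slot x force -0.3369004810155888
```

Steady Fx of about +0.9 N with Ty about -0.2 N·m is a push near the tip along +x, probably one pin edge touching. I'll shift +1 mm in x and recheck.

Call:
drive_tool:
  rows:
    - [[0.01,-0.002,0,0,0,0],[0.01,-0.002,0,0,0,0]]

```text
time_s: 14.95
eef_pos: [548.4, 209.1, 340.8]
ee_rot: [-0.002, 0.997, -0.078, -0.0]
force: [-1.8, 0.4, 1.3]
grip_width: 0.203
```

```bash
python3 f.py
```

```text
15.5 F [-2.54  0.96  0.73] [0.56 0.4  0.49] T [0.24 0.61 0.02] P [548.42 209.13 340.73] rot [-0.    1.   -0.08  0.  ]
slot x force -0.5524013942513382
```

Call:
drive_tool:
  rows:
    - [[-0.005,0.001,-0.02,0,0,0],[-0.005,0.001,-0.04,0,0,0],[-0.005,0.001,-0.04,0,0,0],[-0.005,0.001,-0.04,0,0,0]]

```text
time_s: 16.05
eef_pos: [548.2, 209.1, 336.8]
ee_rot: [-0.002, 0.997, -0.078, 0.001]
force: [3.7, 0.7, 1.2]
grip_width: 0.203
```

```bash
python3 f.py
```

```text
16.6 F [ 3.32 -0.03  0.87] [0.94 0.49 0.36] T [ 0.03 -0.73  0.04] P [548.13 209.14 336.82] rot [-0.    1.   -0.08  0.  ]
slot x force -0.4816286621158802
```

Call:
drive_tool:
  rows:
    - [[0,0,-0.015,0,0,0],[0,0,-0.03,0,0,0],[0,0,-0.045,0,0,0],[0,0,-0.06,0,0,0],[0,0,-0.06,0,0,0]]

```text
time_s: 17.27
eef_pos: [548.0, 209.2, 330.6]
ee_rot: [-0.002, 0.997, -0.078, 0.0]
force: [-0.4, 0.6, 2.5]
grip_width: 0.206
```

```bash
python3 f.py
```

```text
17.825 F [-0.01  0.44  1.19] [0.55 0.49 0.93] T [0.18 0.02 0.02] P [547.98 209.19 330.57] rot [-0.    1.   -0.08  0.  ]
slot x force -0.4332279869591551
```

The lateral force relaxed to about 0, so it was plate friction. To know how far in to go, I'll estimate the gap from the spacing of the plates' bright tops in the first top image (spacing minus 12 mm).

```bash
python3 - <<'E'
from h import *
np.set_printoptions(precision=1,suppress=True,linewidth=150)
g=cv2.cvtColor(cv2.imread('pics/top0.png'),cv2.COLOR_BGR2GRAY).astype(np.float32)
a=np.radians(-98.9);dx=np.array([np.cos(a),np.sin(a)]);dy=np.array([-dx[1],dx[0]])
c=np.array([548.0,209.8])
u=np.arange(-22,22.01,0.5)
for L in (8,11):
  pr=[]
  for v in np.arange(-L,L+.1,1):
    P=[proj("top",(*(c+dx*x+dy*v),104.5)) for x in u]
    P=np.array(P,np.float32)
    pr.append(cv2.remap(g,P[:,0].reshape(1,-1),P[:,1].reshape(1,-1),cv2.INTER_LINEAR)[0])
  m=np.mean(pr,0)
  print(np.c_[u,m][::2].T)
  bg=100
  w=np.clip(m-bg,0,None)
  l=(u<0)&(u>-18);r=(u>0)&(u<18)
  cl=(w*u)[l].sum()/w[l].sum();cr_=(w*u)[r].sum()/w[r].sum()
  print(cl,cr_,"mid",(cl+cr_)/2,"gap",cr_-cl-12)
E
```

```text
[[-22.  -21.  -20.  -19.  -18.  -17.  -16.  -15.  -14.  -13.  -12.  -11.  -10.   -9.   -8.   -7.   -6.   -5.   -4.   -3.   -2.   -1.    0.    1.
    2.    3.    4.    5.    6.    7.    8.    9.   10.   11.   12.   13.   14.   15.   16.   17.   18.   19.   20.   21.   22. ]
 [ 82.3  81.8  81.4  81.2  81.3  81.8  82.9  87.1  97.2 116.6 139.3 159.1 173.5 185.5 196.8 203.3 202.8 189.3 165.2 137.4 110.   92.   87.7  94.2
  111.4 139.2 169.7 193.8 204.8 198.  181.6 167.4 159.2 156.6 149.8 132.5 111.5  94.3  87.6  86.2  87.5  88.7  89.3  90.   89.5]]
-7.449438271541026 7.552739964255192 mid 0.05165084635708306 gap 3.002178235796219Traceback (most recent call last):
  File "<stdin>", line 10, in <module>
  File "h.py", line 10, in proj
    c=viewer.calibration(n); K=c["mtx"];E=c["extrinsics"]
ValueError: time passes only in moves, steps and waits
```

Call:
drive_tool:
  rows:
    - [[0,0,0.01,0,0,0],[0,0,0.02,0,0,0],[0,0,0.03,0,0,0]]

```text
time_s: 18.25
eef_pos: [547.9, 209.2, 333.3]
ee_rot: [-0.001, 0.997, -0.078, -0.0]
force: [-0.1, 0.1, -5.0]
grip_width: 0.204
```

Call:
drive_tool:
  rows:
    - [[0,0,-0.01,0,0,0],[0,0,-0.02,0,0,0],[0,0,-0.03,0,0,0]]

```text
time_s: 18.62
eef_pos: [548.0, 209.2, 330.9]
ee_rot: [-0.002, 0.997, -0.078, 0.0]
force: [0.3, 0.6, 5.0]
grip_width: 0.207
```

Call:
drive_tool:
  rows:
    - [[0,0,-0.01,0,0,0]]

```text
time_s: 18.75
eef_pos: [548.1, 209.2, 330.2]
ee_rot: [-0.002, 0.997, -0.078, 0.001]
force: [-0.2, 0.6, 5.1]
grip_width: 0.204
```

Call:
drive_tool:
  rows:
    - [[0,0,0,0,0,0]]

```text
time_s: 18.88
eef_pos: [548.1, 209.1, 330.2]
ee_rot: [-0.002, 0.997, -0.078, 0.001]
force: [-0.8, 0.7, 1.8]
grip_width: 0.202
```

```bash
python3 f.py
```

```text
19.425 F [-0.2   0.75  2.79] [0.48 0.6  0.54] T [0.13 0.05 0.03] P [548.09 209.15 330.16] rot [-0.    1.   -0.08  0.  ]
slot x force -0.7091605538032602
```

Moving drag is now about 5.9 N down and 4.1 N up. To pin down the contact depth, I'll draw back slowly and read the drag while moving.

Call:
drive_tool:
  rows:
    - [[0,0,0.01,0,0,0],[0,0,0.02,0,0,0],[0,0,0.03,0,0,0],[0,0,0.04,0,0,0]]

```text
time_s: 19.98
eef_pos: [548.0, 209.2, 333.9]
ee_rot: [-0.002, 0.997, -0.078, 0.0]
force: [0.1, 1.2, -4.4]
grip_width: 0.202
```

Call:
drive_tool:
  rows:
    - [[0,0,0.015,0,0,0],[0,0,0.03,0,0,0],[0,0,0.04,0,0,0]]

```text
time_s: 20.35
eef_pos: [548.0, 209.2, 338.2]
ee_rot: [-0.002, 0.997, -0.078, 0.0]
force: [-0.4, 0.9, -4.5]
grip_width: 0.201
```

Call:
drive_tool:
  rows:
    - [[0,0,0.015,0,0,0],[0,0,0.03,0,0,0],[0,0,0.04,0,0,0]]

```text
time_s: 20.72
eef_pos: [548.0, 209.2, 342.3]
ee_rot: [-0.002, 0.997, -0.078, 0.001]
force: [-0.2, 1.0, -2.9]
grip_width: 0.206
```

Call:
drive_tool:
  rows:
    - [[0,0,0.015,0,0,0],[0,0,0.03,0,0,0],[0,0,0.04,0,0,0]]

```text
time_s: 21.1
eef_pos: [548.0, 209.1, 346.6]
ee_rot: [-0.002, 0.997, -0.078, 0.001]
force: [0.1, 1.0, -2.0]
grip_width: 0.2
```

Call:
drive_tool:
  rows:
    - [[0,0,0.015,0,0,0],[0,0,0.03,0,0,0],[0,0,0.04,0,0,0]]

```text
time_s: 21.48
eef_pos: [548.1, 209.1, 350.8]
ee_rot: [-0.002, 0.997, -0.078, 0.001]
force: [0.0, 0.9, -1.2]
grip_width: 0.209
```

Call:
drive_tool:
  rows:
    - [[0,0,0.015,0,0,0],[0,0,0.03,0,0,0],[0,0,0.04,0,0,0]]

```text
time_s: 21.85
eef_pos: [548.1, 209.1, 355.0]
ee_rot: [-0.002, 0.997, -0.078, 0.001]
force: [-0.1, 0.1, -0.8]
grip_width: 0.203
```

The drag fades steadily and is gone at TCP z≈353. One plate touches at about z 351 and both by about 347, so the gap is about 5.0 mm and friction about 0.56. Those values predict the 5.9 N drag I measured. A 1.5 mm push-back each then means tip z≈59, TCP z≈326.5. I'll go back down with a 0.2 mm centring shift.

Call:
drive_tool:
  rows:
    - [[0,0.002,-0.015,0,0,0],[0,0.002,-0.03,0,0,0],[0,0.002,-0.04,0,0,0]]

```text
time_s: 22.22
eef_pos: [548.1, 209.3, 350.8]
ee_rot: [-0.002, 0.997, -0.078, 0.001]
force: [-0.8, 0.1, -0.9]
grip_width: 0.205
```

Call:
drive_tool:
  rows:
    - [[0,0,-0.015,0,0,0],[0,0,-0.03,0,0,0],[0,0,-0.04,0,0,0]]

```text
time_s: 22.6
eef_pos: [548.1, 209.3, 346.8]
ee_rot: [-0.002, 0.997, -0.078, 0.001]
force: [-0.8, 1.1, 0.6]
grip_width: 0.2
```

Call:
drive_tool:
  rows:
    - [[0,0,-0.015,0,0,0],[0,0,-0.03,0,0,0],[0,0,-0.04,0,0,0]]

```text
time_s: 22.98
eef_pos: [548.1, 209.3, 342.8]
ee_rot: [-0.002, 0.997, -0.078, 0.001]
force: [0.2, -0.4, 1.7]
grip_width: 0.204
```

Call:
drive_tool:
  rows:
    - [[0,0,-0.015,0,0,0],[0,0,-0.03,0,0,0],[0,0,-0.04,0,0,0]]

```text
time_s: 23.35
eef_pos: [548.1, 209.3, 338.8]
ee_rot: [-0.002, 0.997, -0.078, 0.001]
force: [0.5, -0.4, 2.6]
grip_width: 0.203
```

Call:
drive_tool:
  rows:
    - [[0,0,-0.015,0,0,0],[0,0,-0.03,0,0,0],[0,0,-0.04,0,0,0]]

```text
time_s: 23.72
eef_pos: [548.1, 209.3, 334.8]
ee_rot: [-0.002, 0.997, -0.078, 0.001]
force: [0.3, 0.6, 4.1]
grip_width: 0.206
```

Call:
drive_tool:
  rows:
    - [[0,0,-0.015,0,0,0],[0,0,-0.03,0,0,0],[0,0,-0.04,0,0,0]]

```text
time_s: 24.1
eef_pos: [548.2, 209.3, 330.8]
ee_rot: [-0.002, 0.997, -0.078, 0.001]
force: [-0.1, -0.9, 4.5]
grip_width: 0.208
```

Descent drag rises evenly from 1.45 N at z 346.8 to 5.35 N at 330.8, so the gap is about 5.05 mm and push-back here about 1.15 mm each. I'll go 4.7 mm further.

Call:
drive_tool:
  rows:
    - [[0,0,-0.015,0,0,0],[0,0,-0.03,0,0,0],[0,0,-0.04,0,0,0],[0,0,-0.047,0,0,0]]

```text
time_s: 24.6
eef_pos: [548.2, 209.3, 326.2]
ee_rot: [-0.002, 0.997, -0.078, 0.001]
force: [0.5, -0.5, 5.8]
grip_width: 0.202
```

Call:
drive_tool:
  rows:
    - [[0,0,0,0,0,0],[0,0,0,0,0,0],[0,0,0,0,0,0],[0,0,0,0,0,0]]

```text
time_s: 25.1
eef_pos: [548.2, 209.3, 326.1]
ee_rot: [-0.002, 0.997, -0.078, 0.001]
force: [0.2, -0.9, 4.3]
grip_width: 0.201
```

```bash
python3 f.py; python3 - <<'E'
from h import *
im=cv2.cvtColor(viewer.capture("side"),cv2.COLOR_RGB2BGR);t=cv2.cvtColor(viewer.capture("top"),cv2.COLOR_RGB2BGR)
cv2.imwrite('pics/side9.png',im);cv2.imwrite('pics/top9.png',t)
cv2.imwrite('pics/z9.png',cv2.resize(im[100:160,245:315],None,fx=9,fy=9,interpolation=cv2.INTER_NEAREST))
E
```

```text
25.65 F [ 0.23 -0.59  3.04] [0.36 0.51 0.71] T [-0.08 -0.04  0.03] P [548.2  209.28 326.13] rot [-0.    1.   -0.08  0.  ]
slot x force 0.5506259454401038
```

View pics/z9.png

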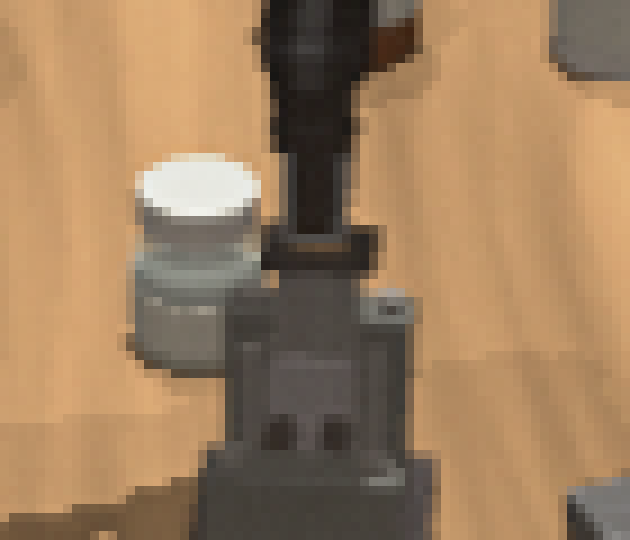

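View pics/side9.png

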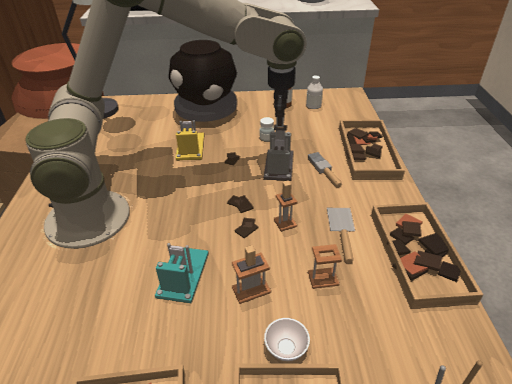

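The gauge stands upright in the slot, with its shoulder at zoom (320,250) above the press and the blade behind the near plate. The other gauges and objects have not moved. Drag while moving was 6.65 N as predicted, and the lateral force is about 0, so both plates are pushed evenly. Handing in.

```bash
python3 -c "
from rig import ctrl
print(ctrl.finish_job())"
```

```text
the job is handed in; nothing more can be done
None
```

I took the middle gauge by its handle, slid it straight down between the plates of the grey press, and handed the job in at about 26 s while still holding it upright. The judge gives no verdict, so success rests on my own last checks.

- **Depth:** the blade tip is at about 58.7 mm. I worked the gap out from force, not sight, because the arm hides the plates from the top camera. The drag curve gave a gap of about 5.05 mm, so each plate should be pushed back about 1.5 mm.
- **Drag:** it was about 6.65 N while moving, inside the 6 to 10 N expected. It relaxed to about 4 N once the arm stopped.
- **Centring:** the leftover sideways force was about 0.2 N and the sideways torque was near zero, so both plates should be pushed back about equally.
- **Surroundings:** the last picture shows the other two gauges in their stands and nothing else moved.

**Checks that disagreed:**
- **Slot position:** before insertion the side view put the slot about 3 mm from the top view's position across the gap. I followed the top view, and the blade then went in without force.
- **Gap:** the first top picture gave a rough gap of 3 to 4.5 mm, narrower than the force result. I judged that measure unreliable because of the rounded plate tops. If the gap were really 4 mm, the lower limit given, each plate would be pushed back about 2 mm.

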